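Rack the pillar posts by height

TASK

Put the four dark steel pillar posts away on the black rail, one standing centred on each white pad, in order of height: the tallest on the pad next to the aluminium end stop, then ever shorter, with the shortest at the other end. Leave them upright, do not let any post fall over on the way, and do not shift or knock over the amber bottle.

Things in the scene. Friction and masses are not known exactly. Their poses are not given: they have to be found in the camera images.
- post50: The shortest of four dark steel pillar posts, 50 mm high overall, loose, standing upright on the table: a round shaft 25 mm in diameter on a round foot 40 mm in diameter and 8 mm thick (included in the height), with a small pale screw hole in the top. About 0.24 kg. Origin: centre of the underside of the foot; z up along the shaft.
- post75: The second shortest of four dark steel pillar posts, 75 mm high overall, loose, standing upright on the table: a round shaft 25 mm in diameter on a round foot 40 mm in diameter and 8 mm thick (included in the height), with a small pale screw hole in the top. About 0.33 kg. Origin: centre of the underside of the foot; z up along the shaft.
- post100: The second tallest of four dark steel pillar posts, 100 mm high overall, loose, standing upright on the table: a round shaft 25 mm in diameter on a round foot 40 mm in diameter and 8 mm thick (included in the height), with a small pale screw hole in the top. About 0.42 kg. Origin: centre of the underside of the foot; z up along the shaft.
- post125: The tallest of four dark steel pillar posts, 125 mm high overall, loose, standing upright on the table: a round shaft 25 mm in diameter on a round foot 40 mm in diameter and 8 mm thick (included in the height), with a small pale screw hole in the top. About 0.51 kg. Origin: centre of the underside of the foot; z up along the shaft.
- pad_a: An end pad of the row; its only neighbour is pad_b. White round pad, 56 mm in diameter, 3 mm thick, one of four equal ones fixed in a row 65 to 85 mm apart on a fixed black rail (370 x 66 mm, 12 mm high). Origin: centre of its underside, 12 mm above the table; a post on it stands 15 mm above the table. Its y axis runs along the row (pad_a to pad_d is +y).
- pad_b: The pad between pad_a and pad_c. White round pad, 56 mm in diameter, 3 mm thick, one of four equal ones fixed in a row 65 to 85 mm apart on a fixed black rail (370 x 66 mm, 12 mm high). Origin: centre of its underside, 12 mm above the table; a post on it stands 15 mm above the table. Its y axis runs along the row (pad_a to pad_d is +y).
- pad_c: The pad between pad_b and pad_d. White round pad, 56 mm in diameter, 3 mm thick, one of four equal ones fixed in a row 65 to 85 mm apart on a fixed black rail (370 x 66 mm, 12 mm high). Origin: centre of its underside, 12 mm above the table; a post on it stands 15 mm above the table. Its y axis runs along the row (pad_a to pad_d is +y).
- pad_d: The other end pad of the row; its only neighbour is pad_c. White round pad, 56 mm in diameter, 3 mm thick, one of four equal ones fixed in a row 65 to 85 mm apart on a fixed black rail (370 x 66 mm, 12 mm high). Origin: centre of its underside, 12 mm above the table; a post on it stands 15 mm above the table. Its y axis runs along the row (pad_a to pad_d is +y).
- end_stop: Plain aluminium block fixed on one end of the black rail, 64 mm across it, 18 mm along it, 40 mm high (top 52 mm above the table). It may be at either end of the row, its centre about 52 mm from that of the end pad beside it. The other end has only a flat black rubber strip. Origin: centre of its underside.
- amber_bottle: Small closed amber glass bottle with a blue cap, 46 mm in diameter, 85 mm high, loose, standing on the table off the row's +y (left) end. Not part of the job: leave it where it is. Origin: centre of its underside; z up.
Not all that is in view belongs to the job. Leave any yellow look-alike of the post100 alone. What is shaped like the post75 but purple is not meant.

How it is judged:
By the outcome, as a careful person would: the job done as asked, in the order asked, and still so for the second after the job is handed in, with the robot touching nothing.
It also fails if it takes over 99 s, if anything falls off the work surface, if the arm or the gripper's body presses on something with over 40 N, if the wrist force passes 120 N, or if a joint passes its speed limit or range.

ROBOT

A 6-joint arm with a two-finger parallel gripper is mounted at the origin on the work surface. World frame = base frame: x ahead of the robot, y to its left, z up, the work surface at z = 0. Lengths are in m, angles in rad, forces in N, time in s.
With the tool pointing down it reaches from about 0.25 to 0.775 m from the base axis. Payload 4 kg.
Tool frame: the origin (TCP) lies at the very end of the fingers, on their centre line; the grasp point (between the pads) lies 19 mm behind it (ctrl.grip_depth is the distance from the TCP to the grasp point, in m); z points along the fingers, y is the line along which they close (so a half turn about z gives the same grasp; the last joint's range is limited). The gripper opens to 94 mm and grips with 3 to 60 N. Pads are 16 mm wide; open, the fingers measure 119 mm over their backs; the gripper's body (75 mm by 177 mm) begins 78 mm behind the grasp point.
Start: joints at [1.165, 0.087, 1.371, -0, 1.684, -0.103], TCP at [0.164, 0.525, 0.206] pointing down, gripper open.
Joint ranges: [-3.1, 3.1], [-0.76, 2.03], [0.27, 2.55], [-1.08, 4.22], [0.17, 2.65], [-2.57, 2.57]. Speed limits (rad/s): [2.79, 2.79, 3.14, 3.14, 3.14, 3.14].

INTERFACE

Orientations are given as a unit quaternion [x, y, z, w].
In Python, from workcell import ctrl gives the robot as it stands.
- The arm moves only by the tool step_arm, never from a script. Its argument "targets" is a list that holds one entry, the list of rows, each a list of 4 numbers: the shift along the tool's x, y, z scaled (see below), then the turn about the tool's z scaled (see below). A call has 1 to 8 rows; each row is the pose to reach, as a shift and turn from the pose commanded when the call began, along the tool's axes at that moment; what a row does not reach only later rows make up. The controller multiplies each number of a shift by 20 cm and each number of a turn by 0.5 rad. A row lasts 1/10 s, in which the tool goes at most 50 mm and 8.59 degrees, less where a joint would pass 70% of its speed; a pose out of reach is approached as far as the arm can. A call with a number of a shift or a turn outside -1 to 1 is refused whole. A call with a gripper value outside its range is refused whole. "grip" is the opening, from -1 (shut) to 1 (fully open), set as the call begins (left out, the last holds). The fingers move at their own pace and stop on an object; "squeeze" is the grip in N (left out, the last holds). Time passes only in rows, so rows that repeat a pose let the fingers close. It gives the time, the measured TCP pose, the force, the opening and the grip force at its end, in the units of the state.
- ctrl.state(): the state, without advancing time (a new reading comes with each control period).
- ctrl.snapshot(name): name is "side" or "top"; returns a dict with "pixels" (400x640x3 uint8, red, green, blue), "K" (3x3 intrinsics, pixels), "D" ([k1, k2, p1, p2, k3] as OpenCV has them; the pictures are not rectified), "rvec" (rotation vector, rad) and "tvec" (3), from world to camera coordinates, as OpenCV has them. Camera axes: x right, y down, z forward; pixel columns grow to the right and rows downward; lengths in m; the calibration is good to about 2 mm. A picture is of the moment at which its call begins. There is no depth.
- ctrl.finish_job(): hands the job in; it is judged then, once.
The state is a dict: "time": time; "qpos": joint angles; "qvel": joint speeds; "effort": joint torques, N m; "tool_pos": TCP position; "ee_rot": TCP orientation; "wrist_force": force on the tool from outside, world axes, zero at the start; "moment": the same for the moment, N m; "opening": finger opening in m; "grip_force": force on a finger pad.
Only numpy, scipy, OpenCV 4.12 (cv2) and the standard library are available. Lean on these libraries where they do the work, as an engineer would, in place of code of your own. Each camera call takes 0.05 s, during which the arm holds its last target. There are 200 camera calls.

## Working session

There is one attempt and no reset: what is moved stays moved. The work goes in short steps, Python scripts to look and compute and a tool call to move; the robot and the scene stay as the last step left them, time stands still between calls to the robot, and variables do not carry over. Pictures are saved under pics/ and viewed, at most 14 in all, crops included, and the job is handed in when it is done.

Besides the shell and the picture viewer there is one more tool, called after "Emit:" by a JSON object that holds its "op" and its "data", one argument or row to a line. step_arm: Moves the arm, as the interface text tells. Its arguments: {"type":"object","properties":{"targets":{"type":"array"},"grip":{"type":"number"},"squeeze":{"type":"number"}},"required":["targets"]}

```bash
mkdir -p pics; python3 - <<'E'
from workcell import ctrl
import cv2,pickle
for n in("top","side"):
    s=ctrl.snapshot(n); pickle.dump(s,open(f"{n}0.pkl","wb"))
    cv2.imwrite(f"pics/{n}0.png",s["pixels"][:,:,::-1]); print(n,s["K"],s["D"],s["rvec"],s["tvec"])
print(ctrl.state())
E
```

```text
top [[386.02287198   0.         313.68085805]
 [  0.         386.02287198 206.37636282]
 [  0.           0.           1.        ]] [-0.09635755  0.          0.          0.          0.        ] [ 2.00521078 -2.22224558  0.22191591] [0.07479987 0.51699033 0.88979774]
side [[514.05389336   0.         317.32771507]
 [  0.         514.05389336 201.54184307]
 [  0.           0.           1.        ]] [0.04359396 0.         0.         0.         0.        ] [ 2.36639936 -0.15225193  0.0769555 ] [-0.49522277  0.08969555  1.25078503]
{'time': 0.1, 'qpos': array([ 1.16487853e+00,  8.78980020e-02,  1.37208600e+00, -1.81130692e-05,
        1.68356080e+00, -1.03128725e-01]), 'qvel': array([-8.71759932e-04, -3.21098172e-03, -5.39019210e-03, -6.57772435e-05,
        4.04250402e-04,  1.38149568e-03]), 'effort': array([ 2.42496688e-03, -3.41250658e+01, -3.03301942e+01,  7.19741802e-02,
        3.03739531e-02, -1.12364153e-04]), 'tool_pos': array([0.1638373 , 0.5245315 , 0.20442064]), 'ee_rot': array([ 1.50817791e-01,  9.88561096e-01, -9.46895742e-04, -2.37050188e-04]), 'wrist_force': array([-0.5385746 , -0.80291597, -0.41049164]), 'moment': array([ 0.03510199,  0.01396263, -0.00063792]), 'grip_force': 0.0, 'opening': 0.0941160513579518}
```

View pics/top0.png

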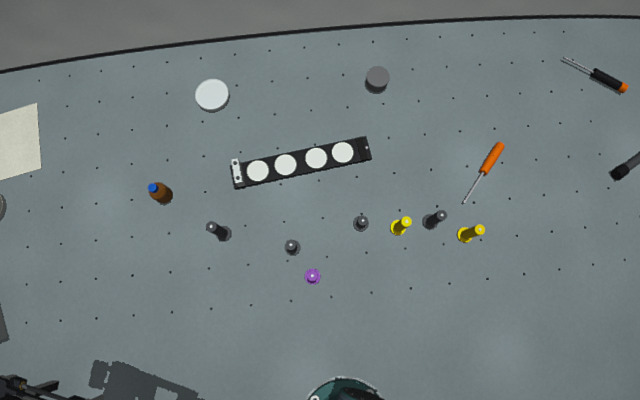

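View pics/side0.png

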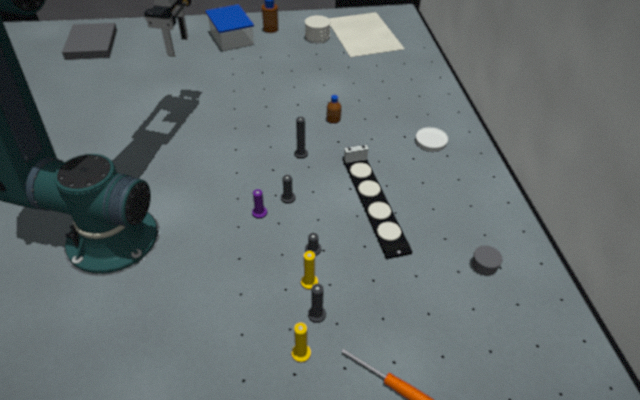

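The top view shows four dark posts with tops near (211,227), (292,245), (361,222) and (440,215). The look-alikes are yellow at (405,222) and (479,230), purple at (313,275), and a grey puck at (377,78). The end stop is at the left end of the rail, at (236,172), and the bottle is at (158,190). In the side view the same dark posts are near (300,137), (288,188), (313,243, partly hidden by yellow) and (317,302). Next I'll check the choice in a close crop and fit models.

```bash
python3 - <<'E'
import cv2,pickle,numpy as np
t=pickle.load(open("top0.pkl","rb"))["pixels"][:,:,::-1]; s=pickle.load(open("side0.pkl","rb"))["pixels"][:,:,::-1]
a=cv2.resize(t[130:270,195:460],None,fx=3,fy=3,interpolation=2)
b=cv2.resize(s[105:330,270:340],None,fx=2.4,fy=2.4,interpolation=2)
cv2.imwrite("pics/crop_top.png",a)
b=np.hstack([cv2.resize(s[105:215,265:345],None,fx=4.9,fy=4.9,interpolation=2),cv2.resize(s[220:330,265:345],None,fx=4.9,fy=4.9,interpolation=2)])
cv2.imwrite("pics/crop_side.png",b);print(a.shape,b.shape)
E
```

```text
(420, 795, 3) (539, 784, 3)
```

View pics/crop_top.png

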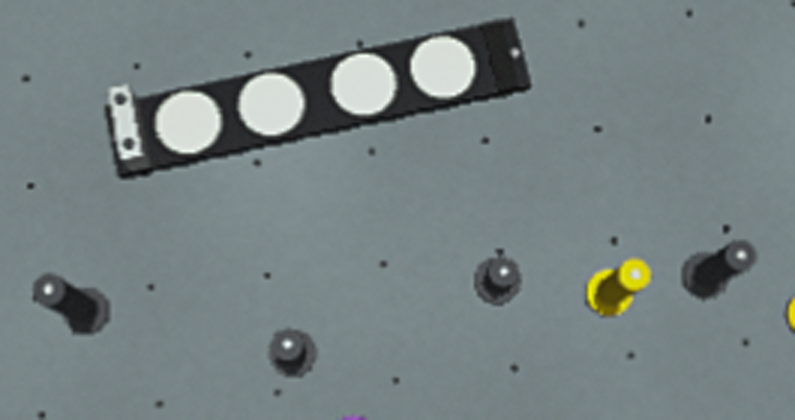

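View pics/crop_side.png

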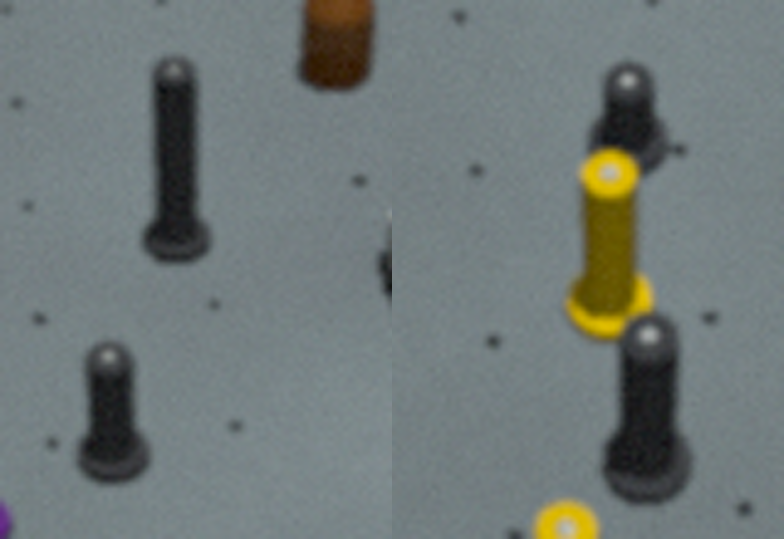

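The close crop confirms four dark posts with pale holes. From the left in the top view they look like 125, 75, 50 and 100. Pads run from (258,170) by the stop to (342,152). Now I'll triangulate.

```bash
cat > h.py <<'E'
import cv2,pickle,numpy as np
from scipy.optimize import least_squares
def proj(s,P): return cv2.projectPoints(np.atleast_2d(np.float64(P)),s["rvec"],s["tvec"],s["K"],s["D"])[0][:,0]
def tri(ts,ss,pt,ps):
    f=lambda P:np.r_[proj(ts,P)[0]-pt,proj(ss,P)[0]-ps]
    r=least_squares(f,[.4,0,.05]); return r.x,np.abs(r.fun).max()
def onplane(s,p,z):
    return least_squares(lambda q:proj(s,[q[0],q[1],z])[0]-p,[.4,0]).x
def hole(s,p,r=2):
    g=s["pixels"].astype(float).sum(2); u,v=np.round(p).astype(int); w=g[v-r:v+r+1,u-r:u+r+1]; w=np.clip(w-np.median(w),0,None)
    yy,xx=np.mgrid[v-r:v+r+1,u-r:u+r+1]; return np.array([(w*xx).sum(),(w*yy).sum()])/w.sum()
def whites(s,lo,hi,box):
    u0,v0,u1,v1=box; m=(s["pixels"][v0:v1,u0:u1].min(2)>170).astype(np.uint8)
    n,_,st,c=cv2.connectedComponentsWithStats(m); return [c[i]+[u0,v0] for i in range(1,n) if lo<st[i,4]<hi]
E
python3 - <<'E'
from h import *
T=pickle.load(open("top0.pkl","rb"));S=pickle.load(open("side0.pkl","rb"))
ct=lambda u,v:np.array([195+(u-1)/3,130+(v-1)/3])
cs=lambda u,v,o:np.array([265+(u-2)/4.9,o+(v-2)/4.9])
D=dict(A=(ct(48,290),cs(174,70,105),ct(82,312)),B=(ct(288,345),cs(109,357,105),ct(292,353)),C=(ct(503,272),cs(235,85,220),ct(498,282)),D=(ct(741,255),cs(257,337,220),ct(705,277)))
for k,(a,b,f) in D.items():
    a2,b2=hole(T,a),hole(S,b); x,e=tri(T,S,a2,b2); print(k,a2-a,b2-b,x.round(4),round(e,2),"foot",onplane(T,f,.006).round(4))
p=sorted(whites(T,100,900,(240,130,375,190)),key=lambda c:c[0]);q=sorted(whites(S,60,900,(345,155,410,245)),key=lambda c:c[1])
print(p,q)
for a,b in zip(p,q): x,e=tri(T,S,a,b);print(x.round(4),round(e,2),onplane(T,a,.015).round(4))
print("bottle",onplane(T,[165,197],0), "stop",onplane(T,[195+124/3,130+122/3],.052))
print("yellows",onplane(T,[398,227],.006),onplane(T,[466,235],.006),"purple",onplane(T,[312,278],.006))
E
```

```text
A [-0.02847346 -0.39952296] [-0.03537415 -0.38421769] [0.4859 0.2573 0.1261] 0.07 foot [0.485  0.2603]
B [-0.28933394 -0.44318009] [-0.108941   -0.36015438] [0.4326 0.0852 0.0761] 0.14 foot [0.4326 0.0857]
C [ 0.22043011 -0.34086022] [ 0.09237868 -0.97519433] [ 0.4761 -0.0936  0.0495] 0.24 foot [ 0.4746 -0.0937]
D [-0.01137044 -0.19150209] [-0.06884601 -0.46627522] [ 0.4619 -0.2726  0.0993] 0.27 foot [ 0.4603 -0.271 ]
[array([257.17910448, 170.29850746]), array([284.93993994, 164.35135135]), array([315.69578313, 157.61144578]), array([342.07621951, 151.91463415])] [array([360.58333333, 169.54166667]), array([369.05092593, 187.82407407]), array([379.232, 209.872]), array([388.86071429, 230.49642857])]
[0.6406 0.1575 0.0138] 0.03 [0.6403 0.1574]
[0.6492 0.0841 0.0136] 0.01 [0.6488 0.084 ]
[0.659  0.0023 0.0134] 0.11 [0.6588 0.0023]
[ 0.6676 -0.0684  0.0131] 0.14 [ 0.6673 -0.0682]
bottle [0.59841811 0.40852775] stop [0.6330715  0.20505772]
yellows [ 0.45611605 -0.18755373] [ 0.41689465 -0.36003757] purple [0.3516094 0.0433402]
```

All four heights agree with the text (126, 76, 50 and 99 mm against 125, 75, 50 and 100), and so do the pads (13.5 mm against 15 mm, spacings 74, 82 and 71 mm). The stop is at the +y end. The plan is to close the fingers across the row, with tool y at yaw 0.118.

```bash
cat > go.py <<'E'
# usage: go.py x y z [yaw]: offset from measured pose to goal, scaled units of the move call
import sys,numpy as np
from workcell import ctrl
from scipy.spatial.transform import Rotation as R
a=[float(v) for v in sys.argv[1:]]; s=ctrl.state(); r=R.from_quat(s["ee_rot"])
yaw=np.arctan2(*r.as_matrix()[1::-1,1]); d=r.inv().apply(np.array(a[:3])-s["tool_pos"])/.2
g=a[3] if len(a)>3 else .118
print("t",s["time"],"pos",s["tool_pos"].round(4),"yaw",yaw.round(4),"shift",d.round(4),"turn",round((yaw-g)/.5,4),"F",s["wrist_force"].round(1),"open",round(s["opening"],4),round(s["grip_force"],1))
E
python3 go.py .4859 .258 .2
```

```text
t 0.1 pos [0.1638 0.5245 0.2044] yaw 1.268 shift [-1.9344 -0.7918  0.0233] turn 2.3 F [-0.5 -0.8 -0.4] open 0.0941 0.0
```

Emit:
{"op": "step_arm", "data": {
  "targets": [
    [[-0.08,-0.03,0,0.1],[-0.22,-0.09,0,0.25],[-0.38,-0.16,0,0.4],[-0.54,-0.22,0,0.55],[-0.7,-0.28,0,0.7],[-0.84,-0.34,0,0.85],[-0.94,-0.38,0,0.95],[-1,-0.4,0,1]]
  ],
  "grip": 1,
  "squeeze": 40
}}

```text
time: 0.9
tool_pos: [0.3321, 0.3877, 0.205]
ee_rot: [0.392, 0.92, -0.0, -0.0]
wrist_force: [0.2, 0.7, 0.4]
opening: 0.0941
grip_force: 0.0
```

```bash
python3 go.py .4859 .258 .2
```

```text
t 0.9 pos [0.3321 0.3877 0.205 ] yaw 0.7649 shift [-1.0005  0.1059  0.0249] turn 1.2938 F [0.2 0.7 0.4] open 0.0941 0.0
```

Emit:
{"op": "step_arm", "data": {
  "targets": [
    [[-0.1,0.01,0,0.1],[-0.25,0.03,0,0.25],[-0.42,0.05,0,0.4],[-0.6,0.06,0,0.55],[-0.76,0.08,0,0.7],[-0.9,0.1,0,0.85],[-1,0.106,0,0.95],[-1,0.106,0,1]]
  ]
}}

```text
time: 1.7
tool_pos: [0.4864, 0.2586, 0.2046]
ee_rot: [0.608, 0.794, -0.001, -0.0]
wrist_force: [-0.3, 0.3, -0.6]
opening: 0.0937
grip_force: 0.0
```

Emit:
{"op": "step_arm", "data": {
  "targets": [
    [[0,0,0,0.15],[0,0,0,0.294],[0,0,0,0.294],[0,0,0,0.294]]
  ]
}}

```text
time: 2.1
tool_pos: [0.4845, 0.2607, 0.2054]
ee_rot: [0.662, 0.75, -0.0, -0.0]
wrist_force: [-1.0, -0.4, 0.5]
opening: 0.0939
grip_force: 0.0
```

```bash
python3 go.py .4859 .258 .058
```

```text
t 2.1 pos [0.4845 0.2607 0.2054] yaw 0.124 shift [-0.0146  0.0055  0.7371] turn 0.012 F [-1.  -0.4  0.5] open 0.0939 0.0
```

Emit:
{"op": "step_arm", "data": {
  "targets": [
    [[-0.007,0,0.06,0.012],[-0.015,0.005,0.17,0.012],[-0.015,0.005,0.3,0.012],[-0.015,0.005,0.43,0.012],[-0.015,0.005,0.56,0.012],[-0.015,0.005,0.66,0.012],[-0.015,0.005,0.72,0.012],[-0.015,0.005,0.735,0.012]]
  ]
}}

```text
time: 2.9
tool_pos: [0.4851, 0.2566, 0.0562]
ee_rot: [0.665, 0.747, -0.002, -0.001]
wrist_force: [-0.3, -0.0, 1.1]
opening: 0.094
grip_force: 0.0
```

Emit:
{"op": "step_arm", "data": {
  "targets": [
    [[0,0,0,0],[0,0,0,0],[0,0,0,0],[0,0,0,0],[0,0,0,0],[0,0,0,0],[0,0,0,0],[0,0,0,0]]
  ],
  "grip": -1,
  "squeeze": 40
}}

```text
time: 3.7
tool_pos: [0.4866, 0.257, 0.0585]
ee_rot: [0.665, 0.747, 0.0, -0.0]
wrist_force: [0.4, -0.0, -0.2]
opening: 0.0336
grip_force: 0.0
```

```bash
python3 go.py .6405 .1575 .098; python3 - <<'E'
from workcell import ctrl
import cv2,pickle
s=ctrl.snapshot("side"); cv2.imwrite("pics/s1.png",cv2.resize(s["pixels"][70:250,230:440,::-1],None,fx=3,fy=3))
E
```

```text
t 3.7 pos [0.4866 0.257  0.0585] yaw 0.115 shift [-0.5826  0.7073 -0.1975] turn -0.006 F [ 0.4 -0.  -0.2] open 0.0336 0.0
```

View pics/s1.png

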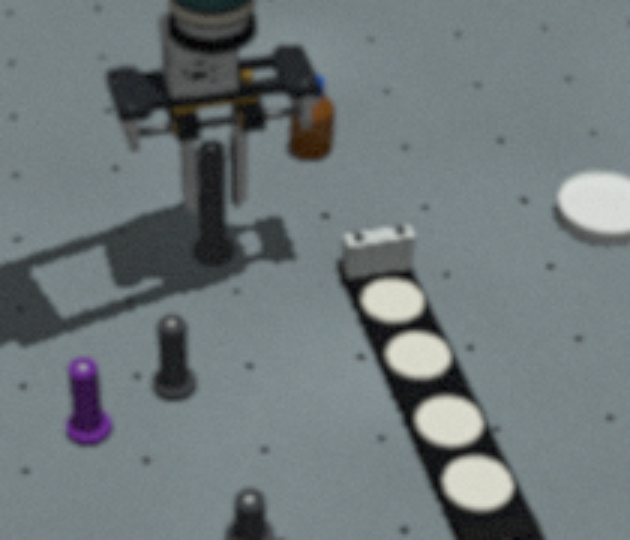

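The tall post is at (210,200) in the crop, between fingers that are still closing (33.6 mm open). I'll let them finish, then lift.

Emit:
{"op": "step_arm", "data": {
  "targets": [
    [[0,0,0,0],[0,0,0,0],[0,0,0,0],[0,0,0,0],[0,0,0,0]]
  ]
}}

```text
time: 4.25
tool_pos: [0.4862, 0.257, 0.0584]
ee_rot: [0.665, 0.747, -0.0, -0.0]
wrist_force: [-1.2, 0.9, 0.9]
opening: 0.0248
grip_force: 40.0
```

Emit:
{"op": "step_arm", "data": {
  "targets": [
    [[0,0,-0.03,0],[0,0,-0.08,0],[0,0,-0.15,0],[0,0,-0.22,0],[0,0,-0.3,0],[0,0,-0.36,0],[0,0,-0.39,0],[0,0,-0.4,0]]
  ]
}}

```text
time: 5.05
tool_pos: [0.4872, 0.2572, 0.1398]
ee_rot: [0.665, 0.747, 0.001, 0.0]
wrist_force: [-1.0, 0.6, -5.3]
opening: 0.0247
grip_force: 40.0
```

```bash
python3 go.py .6405 .1575 .139; cat > held.py <<'E'
# usage: held.py u_top v_top u_side v_side height : hole of the held post, near given 3D guess x y z
import sys
from h import *
from workcell import ctrl
g=np.array([float(v) for v in sys.argv[1:4]])
out=[]
for n in("top","side"):
    s=ctrl.snapshot(n); pickle.dump(s,open(n+"_l.pkl","wb")); p=proj(s,g)[0]; u,v=np.round(p).astype(int)
    c=cv2.resize(s["pixels"][max(v-20,0):v+20,max(u-20,0):u+20,::-1],(390,390),interpolation=2); out.append(c); print(n,p)
cv2.imwrite("pics/"+sys.argv[4],np.hstack(out))
E
```

```text
t 5.05 pos [0.4872 0.2572 0.1398] yaw 0.115 shift [-0.5834  0.7044  0.0053] turn -0.006 F [-1.   0.6 -5.3] open 0.0247 40.0
```

Emit:
{"op": "step_arm", "data": {
  "targets": [
    [[-0.04,0.05,0,0],[-0.11,0.14,0,0],[-0.2,0.25,0,0],[-0.3,0.36,0,0],[-0.4,0.48,0,0],[-0.49,0.59,0,0],[-0.55,0.67,0,0],[-0.582,0.705,0,0]]
  ]
}}

```text
time: 5.85
tool_pos: [0.6414, 0.1552, 0.1364]
ee_rot: [0.666, 0.746, -0.001, -0.0]
wrist_force: [-0.7, -0.9, -5.6]
opening: 0.0246
grip_force: 40.0
```

Emit:
{"op": "step_arm", "data": {
  "targets": [
    [[0,0,0.03,0],[0,0,0.08,0],[0,0,0.13,0],[0,0,0.18,0],[0,0,0.22,0],[0,0,0.24,0],[0,0,0.24,0],[0,0,0.24,0]]
  ]
}}

```text
time: 6.65
tool_pos: [0.6402, 0.1577, 0.0909]
ee_rot: [0.665, 0.747, 0.0, 0.0]
wrist_force: [0.3, 0.6, -4.1]
opening: 0.0243
grip_force: 40.0
```

```bash
python3 go.py .6405 .1575 .0745;  python3 held.py .6405 .1575 .16 h1.png
```

```text
t 6.65 pos [0.6402 0.1577 0.0909] yaw 0.1151 shift [-0.0011  0.0012  0.0819] turn -0.0057 F [ 0.3  0.6 -4.1] open 0.0243 40.0
top [247.57959171 151.23598522]
side [364.69602928 126.85891042]
```

View pics/h1.png

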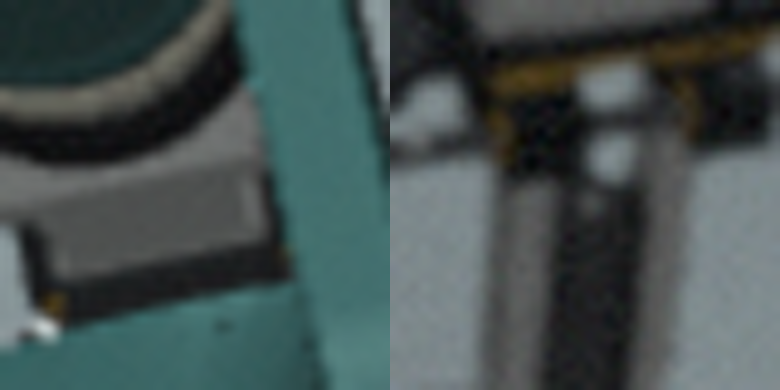

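In the side crop the post is held upright between the fingers, with its hole in the expected column. The top view is blocked by the arm. Lowering gently now.

Emit:
{"op": "step_arm", "data": {
  "targets": [
    [[0,0,0.02,0],[0,0,0.04,0],[0,0,0.06,0],[0,0,0.07,0],[0,0,0.078,0],[0,0,0.084,0],[0,0,0.087,0],[0,0,0.087,0]]
  ]
}}

```text
time: 7.55
tool_pos: [0.6401, 0.1575, 0.0735]
ee_rot: [0.665, 0.747, 0.0, 0.0]
wrist_force: [-1.3, 0.8, -2.7]
opening: 0.0246
grip_force: 40.0
```

```bash
python3 go.py .6405 .1575 .0725
```

```text
t 7.55 pos [0.6401 0.1575 0.0735] yaw 0.115 shift [-0.0004  0.0021  0.0048] turn -0.006 F [-1.3  0.8 -2.7] open 0.0246 40.0
```

Force is shifting onto the pad. I'll go 0.6 mm lower, then release.

Emit:
{"op": "step_arm", "data": {
  "targets": [
    [[0,0,0.003,0],[0,0,0.003,0],[0,0,0.003,0]]
  ]
}}

```text
time: 7.85
tool_pos: [0.6401, 0.1576, 0.0735]
ee_rot: [0.665, 0.747, 0.0, 0.0]
wrist_force: [-2.4, -0.5, 1.5]
opening: 0.0245
grip_force: 40.0
```

Emit:
{"op": "step_arm", "data": {
  "targets": [
    [[0,0,0,0],[0,0,0,0],[0,0,0,0],[0,0,0,0],[0,0,0,0],[0,0,0,0],[0,0,0,0],[0,0,0,0]]
  ],
  "grip": 1
}}

```text
time: 8.65
tool_pos: [0.6401, 0.1576, 0.0725]
ee_rot: [0.665, 0.747, 0.0, -0.0]
wrist_force: [-0.3, -0.5, 0.1]
opening: 0.0854
grip_force: 0.0
```

Emit:
{"op": "step_arm", "data": {
  "targets": [
    [[0,0,-0.03,0],[0,0,-0.1,0],[0,0,-0.2,0],[0,0,-0.32,0],[0,0,-0.45,0],[0,0,-0.55,0],[0,0,-0.62,0],[0,0,-0.65,0]]
  ]
}}

```text
time: 9.45
tool_pos: [0.6409, 0.1577, 0.2056]
ee_rot: [0.665, 0.747, 0.002, 0.001]
wrist_force: [0.4, -0.3, 0.5]
opening: 0.094
grip_force: 0.0
```

```bash
python3 go.py .4617 -.2722 .2
```

```text
t 9.45 pos [0.6409 0.1577 0.2056] yaw 0.115 shift [-2.0325 -1.1367  0.0226] turn -0.0059 F [ 0.4 -0.3  0.5] open 0.094 0.0
```

Emit:
{"op": "step_arm", "data": {
  "targets": [
    [[-0.08,-0.05,0,0],[-0.22,-0.12,0,0],[-0.38,-0.21,0,0],[-0.54,-0.3,0,0],[-0.7,-0.4,0,0],[-0.84,-0.48,0,0],[-0.95,-0.54,0,0],[-1,-0.57,0,-0.006]]
  ]
}}

```text
time: 10.25
tool_pos: [0.5486, -0.056, 0.202]
ee_rot: [0.665, 0.747, -0.0, -0.0]
wrist_force: [0.1, 0.3, -0.3]
opening: 0.0939
grip_force: 0.0
```

Emit:
{"op": "step_arm", "data": {
  "targets": [
    [[-0.08,-0.05,0,0],[-0.22,-0.12,0,0],[-0.38,-0.21,0,0],[-0.54,-0.3,0,0],[-0.7,-0.4,0,0],[-0.84,-0.48,0,0],[-0.95,-0.54,0,0],[-1,-0.567,0,0]]
  ]
}}

```text
time: 11.05
tool_pos: [0.46, -0.2674, 0.2019]
ee_rot: [0.665, 0.747, -0.0, -0.0]
wrist_force: [-0.5, 0.5, -0.6]
opening: 0.0939
grip_force: 0.0
```

Emit:
{"op": "step_arm", "data": {
  "targets": [
    [[-0.03,0,0.1,0],[-0.03,0,0.3,0],[-0.03,0,0.3,0]]
  ]
}}

```text
time: 11.35
tool_pos: [0.4584, -0.2689, 0.1359]
ee_rot: [0.664, 0.748, -0.0, -0.007]
wrist_force: [-0.2, 0.5, -1.0]
opening: 0.094
grip_force: 0.0
```

```bash
python3 go.py .4617 -.2722 .044; python3 - <<'E'
from h import *
from workcell import ctrl
T=ctrl.snapshot("top");S=ctrl.snapshot("side")
p=proj(T,[.6405,.1575,.14])[0];q=proj(S,[.6405,.1575,.14])[0];print(p,q)
f=[]
for s,c in((T,p),(S,q)):
    u,v=c.round().astype(int);f.append(cv2.resize(s["pixels"][v-20:v+40,u-30:u+30,::-1],(390,390),interpolation=2))
cv2.imwrite("pics/p1.png",np.hstack(f))
for s,c in((T,p),(S,q)): print(hole(s,c,3))
print(tri(T,S,hole(T,hole(T,p,3)),hole(S,hole(S,q,3))))
E
```

```text
t 11.35 pos [ 0.4584 -0.2689  0.1359] yaw 0.1188 shift [-0.0228  0.0186  0.4593] turn 0.0016 F [-0.2  0.5 -1. ] open 0.094 0.0
[249.07459356 154.21349019] [364.09027177 133.10246674]
[248.77750536 153.60588416]
[364.44348824 131.79804934]
(array([0.64107233, 0.15774778, 0.1424796 ]), np.float64(0.052422931067781064))
```

View pics/p1.png

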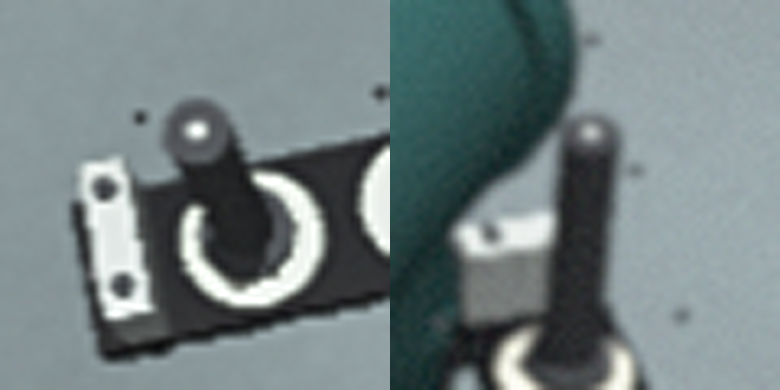

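The crop shows the tall post standing upright and centred on its pad, with the hole measured 0.6 mm from the pad centre. Next is the 100 mm post.

```bash
python3 go.py .4617 -.2722 .044
```

```text
t 11.45 pos [ 0.4613 -0.271   0.1419] yaw 0.1191 shift [-0.0073  0.0019  0.4895] turn 0.0022 F [0.1 0.2 1. ] open 0.0938 0.0
```

Emit:
{"op": "step_arm", "data": {
  "targets": [
    [[-0.007,0,0.04,0],[-0.007,0,0.11,0],[-0.007,0,0.2,0],[-0.007,0,0.29,0],[-0.007,0,0.38,0],[-0.007,0,0.45,0],[-0.007,0,0.48,0],[-0.007,0,0.488,0]]
  ]
}}

```text
time: 12.25
tool_pos: [0.4613, -0.2733, 0.0442]
ee_rot: [0.664, 0.748, 0.0, -0.001]
wrist_force: [0.3, -0.4, 0.9]
opening: 0.094
grip_force: 0.0
```

Emit:
{"op": "step_arm", "data": {
  "targets": [
    [[0,0,0,0],[0,0,0,0],[0,0,0,0],[0,0,0,0],[0,0,0,0],[0,0,0,0],[0,0,0,0],[0,0,0,0]]
  ],
  "grip": -1,
  "squeeze": 40
}}

```text
time: 13.05
tool_pos: [0.4615, -0.2735, 0.0448]
ee_rot: [0.664, 0.748, 0.0, -0.0]
wrist_force: [0.2, 0.1, -0.3]
opening: 0.0339
grip_force: 0.0
```

Emit:
{"op": "step_arm", "data": {
  "targets": [
    [[0,0,0,0],[0,0,0,0],[0,0,0,0],[0,0,0,0],[0,0,0,0],[0,0,0,0]]
  ]
}}

```text
time: 13.65
tool_pos: [0.4614, -0.2735, 0.0448]
ee_rot: [0.664, 0.748, -0.0, -0.0]
wrist_force: [-0.8, -0.2, -0.8]
opening: 0.0248
grip_force: 40.0
```

Emit:
{"op": "step_arm", "data": {
  "targets": [
    [[0,0,-0.05,0],[0,0,-0.13,0],[0,0,-0.25,0],[0,0,-0.38,0],[0,0,-0.5,0],[0,0,-0.58,0],[0,0,-0.63,0],[0,0,-0.65,0]]
  ]
}}

```text
time: 14.45
tool_pos: [0.4618, -0.2736, 0.1758]
ee_rot: [0.664, 0.748, 0.0, 0.001]
wrist_force: [-0.3, -0.6, -3.8]
opening: 0.0242
grip_force: 40.0
```

```bash
python3 go.py .649 .084 .174
```

```text
t 14.45 pos [ 0.4618 -0.2736  0.1758] yaw 0.1181 shift [1.6652 1.14   0.0091] turn 0.0002 F [-0.3 -0.6 -3.8] open 0.0242 40.0
```

Emit:
{"op": "step_arm", "data": {
  "targets": [
    [[0.06,0.04,0,0],[0.18,0.12,0,0],[0.32,0.22,0,0],[0.46,0.31,0,0],[0.6,0.41,0,0],[0.72,0.49,0,0],[0.8,0.54,0,0],[0.84,0.57,0,0]]
  ]
}}

```text
time: 15.25
tool_pos: [0.5548, -0.0902, 0.1731]
ee_rot: [0.663, 0.749, -0.0, -0.002]
wrist_force: [0.2, -0.0, -3.9]
opening: 0.0246
grip_force: 40.0
```

Emit:
{"op": "step_arm", "data": {
  "targets": [
    [[0.06,0.04,0,0],[0.18,0.12,0,0],[0.31,0.22,0,0],[0.45,0.31,0,0],[0.59,0.41,0,0],[0.71,0.49,0,0],[0.79,0.54,0,0],[0.82,0.57,0,0]]
  ]
}}

```text
time: 16.05
tool_pos: [0.649, 0.0846, 0.1741]
ee_rot: [0.664, 0.748, -0.0, -0.001]
wrist_force: [-0.8, 0.1, -4.1]
opening: 0.0245
grip_force: 40.0
```

Emit:
{"op": "step_arm", "data": {
  "targets": [
    [[0,0,0.04,0],[0,0,0.12,0],[0,0,0.22,0],[0,0,0.33,0],[0,0,0.42,0],[0,0,0.48,0],[0,0,0.5,0],[0,0,0.5,0]]
  ]
}}

```text
time: 16.85
tool_pos: [0.6485, 0.0823, 0.0744]
ee_rot: [0.665, 0.747, -0.0, -0.0]
wrist_force: [0.4, 0.4, -4.5]
opening: 0.0245
grip_force: 40.0
```

```bash
python3 go.py .649 .083 .0595
```

```text
t 16.85 pos [0.6485 0.0823 0.0744] yaw 0.1171 shift [0.0034 0.0031 0.0744] turn -0.0018 F [ 0.4  0.4 -4.5] open 0.0245 40.0
```

Emit:
{"op": "step_arm", "data": {
  "targets": [
    [[0.003,0.003,0.02,0],[0.003,0.003,0.04,0],[0.003,0.003,0.053,0],[0.003,0.003,0.062,0],[0.003,0.003,0.07,0],[0.003,0.003,0.076,0],[0.003,0.003,0.078,0],[0.003,0.003,0.078,0]]
  ]
}}

```text
time: 17.65
tool_pos: [0.6495, 0.0838, 0.0598]
ee_rot: [0.664, 0.748, 0.0, 0.0]
wrist_force: [-1.2, -0.3, -0.9]
opening: 0.0244
grip_force: 40.0
```

Emit:
{"op": "step_arm", "data": {
  "targets": [
    [[0,0,0,0],[0,0,0,0]]
  ]
}}

```text
time: 17.85
tool_pos: [0.6494, 0.0837, 0.0598]
ee_rot: [0.664, 0.748, 0.0, 0.0]
wrist_force: [-2.0, 0.4, -0.4]
opening: 0.0243
grip_force: 40.0
```

Emit:
{"op": "step_arm", "data": {
  "targets": [
    [[0,0,0,0],[0,0,0,0],[0,0,0,0],[0,0,0,0],[0,0,0,0],[0,0,0,0],[0,0,0,0],[0,0,0,0]]
  ],
  "grip": 1
}}

```text
time: 18.65
tool_pos: [0.6494, 0.0837, 0.0593]
ee_rot: [0.664, 0.748, 0.0, -0.0]
wrist_force: [0.3, 1.1, -0.3]
opening: 0.0849
grip_force: 0.0
```

Emit:
{"op": "step_arm", "data": {
  "targets": [
    [[0,0,-0.03,0],[0,0,-0.1,0],[0,0,-0.2,0],[0,0,-0.32,0],[0,0,-0.45,0],[0,0,-0.55,0],[0,0,-0.62,0],[0,0,-0.65,0]]
  ]
}}

```text
time: 19.45
tool_pos: [0.6503, 0.0838, 0.1924]
ee_rot: [0.664, 0.748, 0.002, 0.002]
wrist_force: [-0.8, 1.0, 0.5]
opening: 0.0942
grip_force: 0.0
```

```bash
python3 go.py .4326 .0852 .12
```

```text
t 19.45 pos [0.6503 0.0838 0.1924] yaw 0.1181 shift [ 0.1354 -1.0817  0.3574] turn 0.0001 F [-0.8  1.   0.5] open 0.0942 0.0
```

Emit:
{"op": "step_arm", "data": {
  "targets": [
    [[0.01,-0.08,0,0],[0.03,-0.22,0,0],[0.05,-0.38,0,0],[0.07,-0.55,0,0],[0.1,-0.7,0.04,0],[0.12,-0.85,0.12,0],[0.13,-0.95,0.2,0],[0.135,-1,0.25,0]]
  ]
}}

```text
time: 20.25
tool_pos: [0.4449, 0.087, 0.1375]
ee_rot: [0.664, 0.748, -0.001, -0.001]
wrist_force: [1.5, -0.2, -0.1]
opening: 0.0936
grip_force: 0.0
```

Emit:
{"op": "step_arm", "data": {
  "targets": [
    [[0,-0.06,0.05,0],[0,-0.08,0.1,0],[0,-0.08,0.1,0],[0,-0.08,0.1,0]]
  ]
}}

```text
time: 20.65
tool_pos: [0.432, 0.0851, 0.1192]
ee_rot: [0.664, 0.748, -0.0, -0.0]
wrist_force: [-0.5, 0.5, -0.4]
opening: 0.0942
grip_force: 0.0
```

```bash
python3 go.py .4326 .0852 .028; python3 - <<'E'
from h import *
from workcell import ctrl
T=ctrl.snapshot("top");S=ctrl.snapshot("side")
print(*[hole(s,proj(s,P)[0],3) for s in(T,S) for P in([.641,.1577,.14],[.649,.084,.115])])
for P in([.641,.1577,.14],[.649,.084,.115]):
    print(tri(T,S,hole(T,hole(T,proj(T,P)[0],3)),hole(S,hole(S,proj(S,P)[0],3))))
E
```

```text
t 20.65 pos [0.432  0.0851 0.1192] yaw 0.1179 shift [3.000e-04 3.300e-03 4.558e-01] turn -0.0002 F [-0.5  0.5 -0.4] open 0.0942 0.0
[248.77260549 153.59142666] [281.22106578 150.29975021] [364.15180154 131.66331955] [372.48871182 157.80544489]
(array([0.64123839, 0.15782593, 0.14190054]), np.float64(0.0699438433265982))
(array([0.65066177, 0.084819  , 0.11613677]), np.float64(0.15159283016953395))
```

Emit:
{"op": "step_arm", "data": {
  "targets": [
    [[0,0.003,0.04,0],[0,0.003,0.11,0],[0,0.003,0.19,0],[0,0.003,0.27,0],[0,0.003,0.35,0],[0,0.003,0.41,0],[0,0.003,0.445,0],[0,0.003,0.455,0]]
  ]
}}

```text
time: 21.55
tool_pos: [0.4316, 0.0851, 0.0271]
ee_rot: [0.664, 0.748, -0.001, -0.001]
wrist_force: [1.0, 0.1, 0.2]
opening: 0.0942
grip_force: 0.0
```

Emit:
{"op": "step_arm", "data": {
  "targets": [
    [[0,0,0,0],[0,0,0,0],[0,0,0,0],[0,0,0,0],[0,0,0,0],[0,0,0,0],[0,0,0,0],[0,0,0,0]]
  ],
  "grip": -1,
  "squeeze": 40
}}

```text
time: 22.35
tool_pos: [0.4323, 0.0852, 0.0283]
ee_rot: [0.664, 0.748, 0.0, -0.0]
wrist_force: [0.3, 0.1, 0.1]
opening: 0.0335
grip_force: 0.0
```

Emit:
{"op": "step_arm", "data": {
  "targets": [
    [[0,0,0,0],[0,0,0,0],[0,0,0,0],[0,0,0,0],[0,0,0,0],[0,0,0,0]]
  ]
}}

```text
time: 22.95
tool_pos: [0.4319, 0.0851, 0.0282]
ee_rot: [0.664, 0.748, -0.0, -0.0]
wrist_force: [-3.8, 0.3, 1.6]
opening: 0.0247
grip_force: 40.0
```

Emit:
{"op": "step_arm", "data": {
  "targets": [
    [[0,0,-0.05,0],[0,0,-0.13,0],[0,0,-0.23,0],[0,0,-0.33,0],[0,0,-0.42,0],[0,0,-0.48,0],[0,0,-0.5,0],[0,0,-0.5,0]]
  ]
}}

```text
time: 23.75
tool_pos: [0.4326, 0.0852, 0.1285]
ee_rot: [0.664, 0.748, 0.0, 0.0]
wrist_force: [-0.8, 0.4, -3.1]
opening: 0.0245
grip_force: 40.0
```

```bash
python3 go.py .6585 .0023 .128
```

```text
t 23.75 pos [0.4326 0.0852 0.1285] yaw 0.118 shift [-0.5444  1.0731  0.0031] turn -0.0 F [-0.8  0.4 -3.1] open 0.0245 40.0
```

Emit:
{"op": "step_arm", "data": {
  "targets": [
    [[-0.04,0,0,0],[-0.12,0.03,0,0],[-0.22,0.09,0,0],[-0.32,0.18,0,0],[-0.42,0.28,0,0],[-0.5,0.38,0,0],[-0.535,0.46,0,0],[-0.544,0.5,0,0]]
  ]
}}

```text
time: 24.55
tool_pos: [0.5448, -0.0126, 0.1265]
ee_rot: [0.665, 0.747, -0.001, -0.001]
wrist_force: [-0.2, 0.6, -4.4]
opening: 0.0244
grip_force: 40.0
```

Emit:
{"op": "step_arm", "data": {
  "targets": [
    [[0,0.05,0,0],[0,0.13,0,0],[0,0.23,0,0],[0,0.34,0,0],[0,0.44,0,0],[0,0.52,0,0],[0,0.56,0,0],[0,0.573,0,0]]
  ]
}}

```text
time: 25.35
tool_pos: [0.6583, 0.003, 0.1275]
ee_rot: [0.664, 0.748, -0.0, -0.001]
wrist_force: [-0.1, -0.9, -3.6]
opening: 0.0243
grip_force: 40.0
```

Emit:
{"op": "step_arm", "data": {
  "targets": [
    [[0,0,0.04,0],[0,0,0.1,0],[0,0,0.17,0],[0,0,0.24,0],[0,0,0.3,0],[0,0,0.34,0],[0,0,0.35,0],[0,0,0.35,0]]
  ]
}}

```text
time: 26.15
tool_pos: [0.6581, 0.0024, 0.0579]
ee_rot: [0.664, 0.748, -0.0, -0.0]
wrist_force: [-0.1, -0.2, -3.3]
opening: 0.0247
grip_force: 40.0
```

```bash
python3 go.py .6583 .0023 .042
```

```text
t 26.15 pos [0.6581 0.0024 0.0579] yaw 0.1179 shift [-0.0004  0.001   0.0793] turn -0.0001 F [-0.1 -0.2 -3.3] open 0.0247 40.0
```

Contact is expected at TCP z of about 0.0433.

Emit:
{"op": "step_arm", "data": {
  "targets": [
    [[0,0,0.02,0],[0,0,0.04,0],[0,0,0.053,0],[0,0,0.062,0],[0,0,0.07,0],[0,0,0.075,0],[0,0,0.077,0],[0,0,0.077,0]]
  ]
}}

```text
time: 26.95
tool_pos: [0.6583, 0.0024, 0.0433]
ee_rot: [0.664, 0.748, 0.0, 0.0]
wrist_force: [-1.0, -0.2, -1.7]
opening: 0.0245
grip_force: 40.0
```

Emit:
{"op": "step_arm", "data": {
  "targets": [
    [[0,0,0,0],[0,0,0,0]]
  ]
}}

```text
time: 27.15
tool_pos: [0.6583, 0.0023, 0.0433]
ee_rot: [0.664, 0.748, 0.0, 0.0]
wrist_force: [-1.1, 0.6, -2.6]
opening: 0.0246
grip_force: 40.0
```

Emit:
{"op": "step_arm", "data": {
  "targets": [
    [[0,0,0.003,0],[0,0,0.003,0],[0,0,0.003,0]]
  ]
}}

```text
time: 27.45
tool_pos: [0.6583, 0.0024, 0.0433]
ee_rot: [0.664, 0.748, 0.0, 0.0]
wrist_force: [-3.9, -0.3, 4.8]
opening: 0.0243
grip_force: 40.0
```

Emit:
{"op": "step_arm", "data": {
  "targets": [
    [[0,0,0,0],[0,0,0,0],[0,0,0,0],[0,0,0,0],[0,0,0,0],[0,0,0,0],[0,0,0,0],[0,0,0,0]]
  ],
  "grip": 1
}}

```text
time: 28.25
tool_pos: [0.6583, 0.0024, 0.0423]
ee_rot: [0.664, 0.748, 0.0, 0.0]
wrist_force: [0.3, 1.1, -0.2]
opening: 0.0853
grip_force: 0.0
```

Emit:
{"op": "step_arm", "data": {
  "targets": [
    [[0,0,-0.03,0],[0,0,-0.1,0],[0,0,-0.2,0],[0,0,-0.3,0],[0,0,-0.4,0],[0,0,-0.5,0],[0,0,-0.56,0],[0,0,-0.58,0]]
  ]
}}

```text
time: 29.05
tool_pos: [0.6593, 0.0023, 0.1614]
ee_rot: [0.664, 0.748, 0.001, 0.002]
wrist_force: [-0.1, -0.3, 0.3]
opening: 0.094
grip_force: 0.0
```

```bash
python3 go.py .4757 -.0934 .1
```

```text
t 29.05 pos [0.6593 0.0023 0.1614] yaw 0.1181 shift [-0.3668 -0.9695  0.303 ] turn 0.0001 F [-0.1 -0.3  0.3] open 0.094 0.0
```

Emit:
{"op": "step_arm", "data": {
  "targets": [
    [[-0.03,-0.07,0,0],[-0.08,-0.2,0,0],[-0.14,-0.36,0,0],[-0.2,-0.53,0,0],[-0.26,-0.69,0,0],[-0.31,-0.83,0.06,0],[-0.35,-0.93,0.12,0],[-0.367,-0.965,0.18,0]]
  ]
}}

```text
time: 29.85
tool_pos: [0.4731, -0.0939, 0.1215]
ee_rot: [0.665, 0.747, -0.0, -0.0]
wrist_force: [-0.3, -0.5, 0.9]
opening: 0.0939
grip_force: 0.0
```

Emit:
{"op": "step_arm", "data": {
  "targets": [
    [[0,0,0.05,0],[0,0,0.1,0],[0,0,0.12,0],[0,0,0.12,0]]
  ]
}}

```text
time: 30.25
tool_pos: [0.4752, -0.0928, 0.0973]
ee_rot: [0.664, 0.748, -0.0, -0.001]
wrist_force: [-0.0, -0.3, -0.3]
opening: 0.0937
grip_force: 0.0
```

```bash
python3 go.py .4757 -.0934 .017; python3 - <<'E'
from h import *
from workcell import ctrl
T=ctrl.snapshot("top");S=ctrl.snapshot("side")
for P in([.641,.1577,.14],[.650,.084,.115],[.659,.003,.09]):
    print(tri(T,S,hole(T,hole(T,proj(T,P)[0],3)),hole(S,hole(S,proj(S,P)[0],3))))
E
```

```text
t 30.25 pos [ 0.4752 -0.0928  0.0973] yaw 0.1187 shift [-0.0038  0.0029  0.4015] turn 0.0015 F [-0.  -0.3 -0.3] open 0.0937 0.0
(array([0.64106907, 0.15777922, 0.14220745]), np.float64(0.09104146593375617))
(array([0.65097702, 0.08482138, 0.11619401]), np.float64(0.017912354886391313))
(array([0.65946755, 0.00281126, 0.09129661]), np.float64(0.024185857458860482))
```

Emit:
{"op": "step_arm", "data": {
  "targets": [
    [[-0.003,0.003,0.03,0],[-0.003,0.003,0.09,0],[-0.003,0.003,0.16,0],[-0.003,0.003,0.24,0],[-0.003,0.003,0.31,0],[-0.003,0.003,0.36,0],[-0.003,0.003,0.39,0],[-0.003,0.003,0.4,0]]
  ]
}}

```text
time: 31.15
tool_pos: [0.4754, -0.0936, 0.0173]
ee_rot: [0.664, 0.748, -0.0, -0.001]
wrist_force: [0.3, -0.1, -0.4]
opening: 0.0942
grip_force: 0.0
```

Emit:
{"op": "step_arm", "data": {
  "targets": [
    [[0,0,0,0],[0,0,0,0],[0,0,0,0],[0,0,0,0],[0,0,0,0],[0,0,0,0],[0,0,0,0],[0,0,0,0]]
  ],
  "grip": -1,
  "squeeze": 40
}}

```text
time: 31.95
tool_pos: [0.4759, -0.0938, 0.0183]
ee_rot: [0.664, 0.748, 0.0, -0.0]
wrist_force: [0.2, 0.2, 0.0]
opening: 0.0335
grip_force: 0.0
```

Emit:
{"op": "step_arm", "data": {
  "targets": [
    [[0,0,0,0],[0,0,0,0],[0,0,0,0],[0,0,0,0],[0,0,0,0],[0,0,0,0]]
  ]
}}

```text
time: 32.55
tool_pos: [0.4757, -0.0938, 0.0182]
ee_rot: [0.664, 0.748, -0.0, -0.0]
wrist_force: [-0.9, 0.0, 0.2]
opening: 0.024
grip_force: 40.0
```

Emit:
{"op": "step_arm", "data": {
  "targets": [
    [[0,0,-0.04,0],[0,0,-0.1,0],[0,0,-0.18,0],[0,0,-0.27,0],[0,0,-0.35,0],[0,0,-0.41,0],[0,0,-0.44,0],[0,0,-0.45,0]]
  ]
}}

```text
time: 33.35
tool_pos: [0.4763, -0.0939, 0.1092]
ee_rot: [0.664, 0.748, 0.0, 0.001]
wrist_force: [-1.0, -0.3, -2.0]
opening: 0.0241
grip_force: 40.0
```

```bash
python3 go.py .667 -.0683 .107
```

```text
t 33.35 pos [ 0.4763 -0.0939  0.1092] yaw 0.118 shift [0.0147 0.9618 0.0125] turn 0.0001 F [-1.  -0.3 -2. ] open 0.0241 40.0
```

Emit:
{"op": "step_arm", "data": {
  "targets": [
    [[0,0.07,0,0],[0,0.19,0,0],[0.01,0.35,0,0],[0.01,0.52,0,0],[0.015,0.68,0,0],[0.015,0.82,0,0],[0.015,0.92,0,0],[0.015,0.962,0,0]]
  ]
}}

```text
time: 34.15
tool_pos: [0.6681, -0.0674, 0.1057]
ee_rot: [0.664, 0.748, -0.0, -0.001]
wrist_force: [-0.5, 0.6, -1.3]
opening: 0.0245
grip_force: 40.0
```

Emit:
{"op": "step_arm", "data": {
  "targets": [
    [[0,0,0.04,0],[0,0,0.1,0],[0,0,0.16,0],[0,0,0.22,0],[0,0,0.27,0],[0,0,0.3,0],[0,0,0.31,0],[0,0,0.31,0]]
  ]
}}

```text
time: 34.95
tool_pos: [0.6665, -0.0682, 0.0461]
ee_rot: [0.664, 0.748, -0.0, -0.0]
wrist_force: [-0.6, -0.2, -1.7]
opening: 0.0247
grip_force: 40.0
```

```bash
python3 go.py .667 -.0683 .0323
```

```text
t 34.95 pos [ 0.6665 -0.0682  0.0461] yaw 0.1179 shift [-0.0009  0.0024  0.069 ] turn -0.0002 F [-0.6 -0.2 -1.7] open 0.0247 40.0
```

Emit:
{"op": "step_arm", "data": {
  "targets": [
    [[0,0.001,0.015,0],[0,0.001,0.03,0],[0,0.001,0.042,0],[0,0.001,0.052,0],[0,0.001,0.06,0],[0,0.001,0.064,0],[0,0.001,0.067,0],[0,0.001,0.067,0]]
  ]
}}

```text
time: 35.75
tool_pos: [0.6668, -0.0681, 0.0333]
ee_rot: [0.664, 0.748, 0.0, 0.0]
wrist_force: [-0.3, -0.4, -0.3]
opening: 0.0242
grip_force: 40.0
```

Emit:
{"op": "step_arm", "data": {
  "targets": [
    [[0,0,0.003,0],[0,0,0.003,0],[0,0,0.003,0]]
  ]
}}

```text
time: 36.05
tool_pos: [0.6668, -0.0681, 0.0333]
ee_rot: [0.664, 0.748, 0.0, 0.0]
wrist_force: [-3.8, 0.6, 4.4]
opening: 0.0244
grip_force: 40.0
```

Seated. I'll release, rise and back away.

Emit:
{"op": "step_arm", "data": {
  "targets": [
    [[0,0,0,0],[0,0,0,0],[0,0,0,0],[0,0,0,0],[0,0,0,0],[0,0,0,0],[0,0,0,0],[0,0,0,0]]
  ],
  "grip": 1
}}

```text
time: 36.85
tool_pos: [0.6668, -0.0681, 0.0323]
ee_rot: [0.664, 0.748, 0.0, 0.0]
wrist_force: [0.0, 0.4, -0.2]
opening: 0.0851
grip_force: 0.0
```

Emit:
{"op": "step_arm", "data": {
  "targets": [
    [[0,0,-0.03,0],[0,0,-0.1,0],[0,0,-0.22,0],[0,0,-0.37,0],[0,0,-0.52,0],[0,0,-0.66,0],[0,0,-0.76,0],[0,0,-0.8,0]]
  ]
}}

```text
time: 37.65
tool_pos: [0.6682, -0.0684, 0.1974]
ee_rot: [0.664, 0.748, 0.002, 0.003]
wrist_force: [0.4, 0.9, 0.1]
opening: 0.0938
grip_force: 0.0
```

Emit:
{"op": "step_arm", "data": {
  "targets": [
    [[0,-0.08,0,0],[0,-0.22,0,0],[0,-0.38,0,0],[0,-0.54,0,0],[0,-0.7,0,0],[0,-0.85,0,0],[0,-0.95,0,0],[0,-1,0,0]]
  ]
}}

```text
time: 38.45
tool_pos: [0.4666, -0.0917, 0.1925]
ee_rot: [0.664, 0.747, 0.0, 0.0]
wrist_force: [-0.3, 0.7, 0.1]
opening: 0.0942
grip_force: 0.0
```

```bash
python3 - <<'E'
from h import *
from workcell import ctrl
T=ctrl.snapshot("top");S=ctrl.snapshot("side")
for P in([.641,.1577,.14],[.650,.084,.115],[.659,.003,.09],[.667,-.068,.065]):
    print(tri(T,S,hole(T,hole(T,proj(T,P)[0],3)),hole(S,hole(S,proj(S,P)[0],3))))
a=cv2.resize(T["pixels"][120:210,140:380,::-1],(800,300),interpolation=2);b=cv2.resize(S["pixels"][80:260,240:640,::-1],(660,297),interpolation=2)
cv2.imwrite("pics/end.png",np.vstack([a,cv2.copyMakeBorder(b,0,0,0,140,0)]))
E
```

```text
(array([0.64099761, 0.15779367, 0.14219741]), np.float64(0.1342076850559124))
(array([0.65099797, 0.08485151, 0.11588578]), np.float64(0.05205172393215207))
(array([0.65964593, 0.00278721, 0.09083725]), np.float64(0.020220168959440343))
(array([ 0.66513752, -0.06717359,  0.06983571]), np.float64(0.5841561999474436))
```

View pics/end.png

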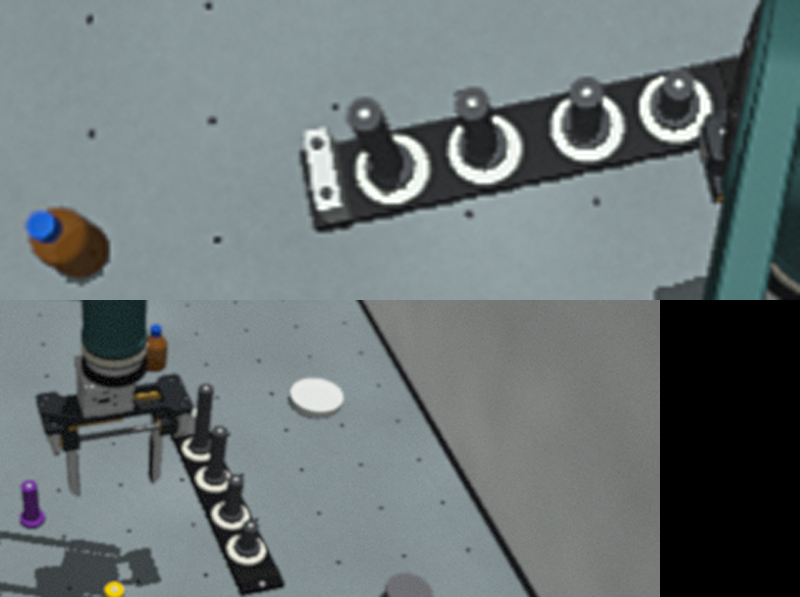

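The final view shows all four posts upright and centred on the white pads, descending from the stop: holes in the top crop at (365,115), (472,103), (587,92) and (678,85). The bottle at (65,240) is untouched and the gripper is clear of everything.

```bash
python3 -c "
from workcell import ctrl
print(ctrl.finish_job())"
```

```text
the job is handed in; nothing more can be done
None
```

I handed the job in: the four dark posts stand upright on their pads, tallest next to the end stop and shortest at the far end, with 125, 100 and 75 measured within about 2 mm of pad centre and 50 checked only by eye and arm pose; the bottle looks unmoved.

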